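# Hang two pails on one hook, the large one first

## Task

Clear the two small metal pails off the worktop by hanging both by their handles on the one long hook of the stand: the large blue pail first, at the back nearer the post, then the small white one in front of it, nearer the hook's tip. Leave both hanging still and freely from the straight arm of the hook, with the middle of each handle resting on it, and do not disturb the tin, the glass and the mug.

Things in the scene. Friction and masses are not known exactly. Their poses are not given: they have to be found in the camera images.
- stand: steel hook stand fixed to the worktop: foot 124 mm across, up to 30 mm high; post 12 mm thick, bent over at the top into one horizontal arm of 10 mm round bar along the stand's -x, centre 260 mm above the worktop, ending in an upturned tip. Nothing rises above the arm but the tip. Origin: on the worktop on the post's axis; z up.
- hook_root (a point): start of the arm's straight part (bar centre), 18 mm from the post's axis; axes as the stand's. A hanging pail's crown lies about 9 mm above the arm's centre line. The large pail's crown must stay 52 mm or more from the post's axis, and the two crowns 85 mm or more apart, for the pails to hang without touching.
- hook_end (a point): end of the arm's straight part (bar centre), 210 mm from the post's axis; beyond it the upturned tip with a black ball rises 29 mm above the arm's centre line and reaches 21 mm further out. Pails go on from this end: handle's crown above the tip, rim below the arm, then lowered on to the arm.
- large_pail: large round blue metal pail, open at the top: rim 92 mm across, base 76 mm, base to rim 80 mm, 160 mm tall with its handle, about 200 g. The handle is a rigid upright hoop of 8 mm round steel bar, 98 mm wide; 72 mm free between rim and crown. Origin: centre of underside; z up, y along the handle's span, x square to the handle's plane (front and back alike).
- large_pail_crown (a point): bar centre at the handle's highest point, a 24 mm wide peak in its middle, 156 mm above the underside; axes as the pail's. 32 mm to either side (along y) the bar is nearly level, its centre 13 mm lower than the crown: pinch it there from above (fingers closing along the pail's x), as the hook must pass under the middle.
- small_pail: small round white metal pail, open at the top: rim 74 mm across, base 61 mm, base to rim 58 mm, 138 mm tall with its handle, about 140 g. The handle is a rigid upright hoop of 8 mm round steel bar, 80 mm wide; 72 mm free between rim and crown. Origin: centre of underside; z up, y along the handle's span, x square to the handle's plane (front and back alike).
- small_pail_crown (a point): bar centre at the handle's highest point, a 24 mm wide peak in its middle, 134 mm above the underside; axes as the pail's. 25 mm to either side (along y) the bar is nearly level, its centre 13 mm lower than the crown: pinch it there from above (fingers closing along the pail's x), as the hook must pass under the middle.
- tin_1: bystander: upright tin with a picture label, 75 mm across, 58 mm high; origin under its centre.
- glass_1: bystander: clear drinking glass, 81 mm across, 92 mm high; origin under its centre.
- mug_1: bystander: green and white coffee cup, 64x89x48 mm; origin under its centre.

How it is judged:
By the outcome, as a careful person would: the job done as asked, in the order asked, and still so for the second after the job is handed in, with the robot touching nothing.
It also fails if it takes over 72 s, if anything falls off the work surface, if the arm or the gripper's body presses on something with over 40 N, if the wrist force passes 120 N, or if a joint passes its speed limit or range.

## Robot

A 6-joint arm with a two-finger parallel gripper is mounted at the origin on a cart in front of the work surface, level with it; the furniture and walls round the work are solid. World frame = base frame: x ahead of the robot, y to its left, z up, the work surface at z = 0. Lengths are in m, angles in rad, forces in N, time in s.
With the tool pointing down it reaches from about 0.425 to 0.95 m from the base axis. Payload 3.5 kg.
Tool frame: the origin (TCP) lies at the very end of the fingers, on their centre line; the grasp point (between the pads) lies 19 mm behind it; z points along the fingers, y is the line along which they close (so a half turn about z gives the same grasp; the last joint's range is limited). The gripper opens to 85 mm and grips with 20 to 120 N. Pads are 22 mm wide; open, the fingers measure 114 mm over their backs; the gripper's body (76 mm by 85 mm) begins 54 mm behind the grasp point. The pads swing forward as they close: fully open they stand 13 mm farther back than shut.
Start: joints at [-1.477, 0.286, 1.577, -0, 1.279, -0.15], TCP at [0.163, -0.655, 0.231] pointing down, gripper open.
Joint ranges: [-2.77, 2.77], [-0.9, 2.22], [0.21, 2.48], [-1.53, 4.67], [0.24, 2.81], [-2.84, 2.84]. Speed limits (rad/s): [2.79, 2.79, 3.14, 3.14, 3.14, 3.14].

## Interface

Orientations are given as a rotation vector (axis times angle).
In Python, from workcell import bot, eyes, workorder, nets gives the robot as it stands.
- The arm moves only by the shell command python3 -m inch 'ROWS'. ROWS is JSON, a list of rows, each a list of 3 entries, a list of its own where there are three numbers: the shift along the tool's x, y, z in mm, then the turn, a rotation vector about the tool's x, y, z in degrees, then the closure, from 0 (fully open) to 1 (shut). In form: [[[x, y, z], [rx, ry, rz], gripper], ...]. A call has 1 to 10 rows; each row shifts and turns the commanded pose from where the row before left it, along the tool's axes as they then stand; what a row does not reach is not made up. A row lasts 1/8 s, in which the tool goes at most 62.5 mm and 10.7 degrees, less where a joint would pass 70% of its speed; a pose out of reach is approached as far as the arm can. A call with a gripper value outside its range is refused whole. The fingers move at their own pace and stop on an object; the grip force is fixed at half the most. Time passes only in rows, so rows that do not move let the fingers close. It gives the time, the measured TCP pose, the force, the opening and the grip force at its end, in the units of the state.
- bot.state(): the state, without advancing time (a new reading comes with each control period).
- eyes.grab_frame(name): name is "side" or "top" or "wrist"; returns the picture (400x640x3 uint8, red, green, blue); there is no depth.
- eyes.calibration(name): a dict with "K" (3x3 intrinsics, pixels), "k1" (the pictures are not rectified: a ray, as slopes to the right and down, at radius r is drawn at 1 + k1 r^2 times it, then the intrinsics apply), "R" (3x3) and "t" (3): a world point X has camera coordinates R X + t; the wrist camera has in their place "mount" (4x4, takes a point from camera to tool coordinates, whose origin is the TCP and whose axes are the flange's). Camera axes: x right, y down, z forward; pixel columns grow to the right and rows downward; lengths in m; the calibration is good to about 2 mm. A picture is of the moment at which its call begins: read the wrist's pose just before it. calibration takes no time and is no camera call.
- workorder.hand_in(): hands the job in; it is judged then, once.
Trained networks look in the newest picture that a camera, given by its name, has taken for a name from the list of things; names that differ only in an ending like _2 or _b are one class to them, and where a whole thing is asked for, a point or a joint stands for the part that bears it (a point fixed in the world has none). Each returns a list of dicts, best first, with "confidence" (0 to 1); they miss things now and then, are a little off and sometimes report something else, mostly with a low value. They report only what shows in the picture. A call takes as long as a camera call.
- nets.find_in(camera, thing): "at" ([x, y, z] in m, in world coordinates, good to about 4 mm: the middle of the surface that is visible of it).
- nets.silhouettes(camera, thing): "pixels" (400x640 bool, what is visible of it).
- nets.spot_point(camera, thing): "at" ([x, y, z] in m, in world coordinates, good to about 4 mm: a listed point, or the origin of a listed thing).
The state is a dict: "clock": time; "joint_positions": joint angles; "dq": joint speeds; "joint_torque": joint torques, N m; "eef_pos": TCP position; "tcp_rot": TCP orientation; "ft_force": force on the tool from outside, world axes, zero at the start; "torque": the same for the moment, N m; "finger_gap": finger opening in m; "grip_force": force on a finger pad.
Only numpy, scipy, OpenCV 4.12 (cv2) and the standard library are available. Lean on these libraries where they do the work, as an engineer would, in place of code of your own. Each camera call takes 0.05 s, during which the arm holds its last target. There are 200 camera calls.

## Working session

There is one attempt and no reset: what is moved stays moved. The work goes in short steps, Python scripts to look and compute and a shell command to move; the robot and the scene stay as the last step left them, time stands still between calls to the robot, and variables do not carry over. Pictures are saved under pics/ and viewed, at most 10 in all, crops included, and the job is handed in when it is done.

```bash
mkdir -p pics
cat > h.py <<'E'
from workcell import bot, eyes, workorder, nets
import numpy as np, cv2
from scipy.spatial.transform import Rotation as R
np.set_printoptions(precision=4,suppress=True)
def save(cam,n):
    im=eyes.grab_frame(cam); cv2.imwrite(f'pics/{n}.png',im[:,:,::-1]); return im
def st():
    s=bot.state(); return np.array(s['eef_pos']),R.from_rotvec(s['tcp_rot']),s
E
python3 - <<'E'
from h import *
a=save('side','s0');b=save('top','t0')
cv2.imwrite('pics/st0.png',cv2.resize(np.vstack([a,b])[:,:,::-1],None,fx=.75,fy=.75))
p,r,s=st();print(s['clock'],p,r.as_matrix())
for cam in('top','side'):
  for t in['large_pail','large_pail_crown','small_pail','small_pail_crown','stand','hook_root','hook_end','tin_1','glass_1','mug_1']:
    print(cam,t,[(np.array(d['at']),round(d['confidence'],2)) for d in nets.spot_point(cam,t)[:2]])
E
```

```text
0.1 [ 0.1629 -0.6544  0.2301] [[ 0.9704  0.2414 -0.0002]
 [ 0.2414 -0.9704  0.0022]
 [ 0.0004 -0.0022 -1.    ]]
top large_pail [(array([ 0.5485, -0.173 , -0.0015]), 0.59)]
top large_pail_crown [(array([ 0.5503, -0.1706,  0.1586]), 0.82), (array([ 0.5954,  0.2942, -0.0004]), 0.16)]
top small_pail [(array([ 0.5732, -0.394 , -0.0006]), 0.65)]
top small_pail_crown [(array([ 0.5722, -0.3864,  0.1342]), 0.7)]
top stand [(array([ 0.5956,  0.2941, -0.0021]), 0.71), (array([ 0.7456, -0.2188, -0.0014]), 0.43)]
top hook_root [(array([0.5967, 0.2805, 0.2616]), 0.71)]
top hook_end [(array([ 0.5935,  0.2946, -0.0017]), 0.32)]
top tin_1 [(array([ 0.7723, -0.0998,  0.0041]), 0.96), (array([0.5949, 0.274 , 0.2594]), 0.33)]
top glass_1 [(array([ 0.7459, -0.2175,  0.0064]), 0.64)]
top mug_1 [(array([0.706 , 0.1361, 0.0029]), 0.88)]
side large_pail [(array([ 0.5456, -0.1747, -0.0031]), 0.75), (array([ 0.5693, -0.3884, -0.003 ]), 0.7)]
side large_pail_crown [(array([ 0.5523, -0.1773,  0.1568]), 0.62)]
side small_pail [(array([ 0.5738, -0.3909,  0.0009]), 0.65), (array([ 0.7004,  0.1414, -0.0008]), 0.57)]
side small_pail_crown [(array([ 0.5723, -0.3866,  0.1381]), 0.56)]
side stand [(array([ 0.5958,  0.2936, -0.0032]), 0.97)]
side hook_root [(array([0.5972, 0.2798, 0.2573]), 0.72)]
side hook_end [(array([0.6027, 0.0851, 0.2585]), 0.82), (array([ 0.5939,  0.2945, -0.0021]), 0.62)]
side tin_1 [(array([ 0.7725, -0.0947, -0.0025]), 0.83)]
side glass_1 [(array([ 0.7424, -0.2149,  0.0041]), 0.91)]
side mug_1 [(array([ 0.6997,  0.1411, -0.    ]), 0.73)]
```

View pics/st0.png

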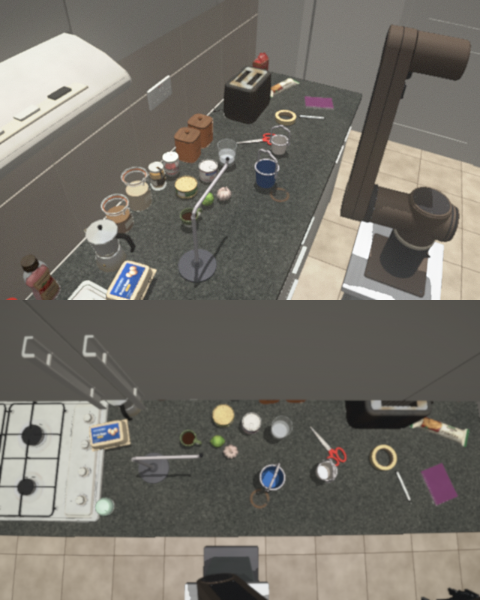

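Run:
```python
from h import *
b=cv2.imread('pics/t0.png')
c=eyes.calibration('top');K=np.array(c['K']);print(c)
a=cv2.resize(b[590-400-10:390-100+0,320:480] if 0 else b[190:290,320:470],None,fx=5,fy=5,interpolation=cv2.INTER_CUBIC)
cv2.imwrite('pics/c0.png',a)
```

```text
{'K': array([[388.5187,   0.    , 323.5571],
       [  0.    , 388.5187, 196.6504],
       [  0.    ,   0.    ,   1.    ]]), 'k1': -0.0471353252610132, 'R': array([[-0.0068, -0.9998,  0.0207],
       [-0.983 ,  0.0029, -0.1834],
       [ 0.1833, -0.0216, -0.9828]]), 't': array([-0.0624,  0.6629,  1.0669])}
```

View pics/c0.png

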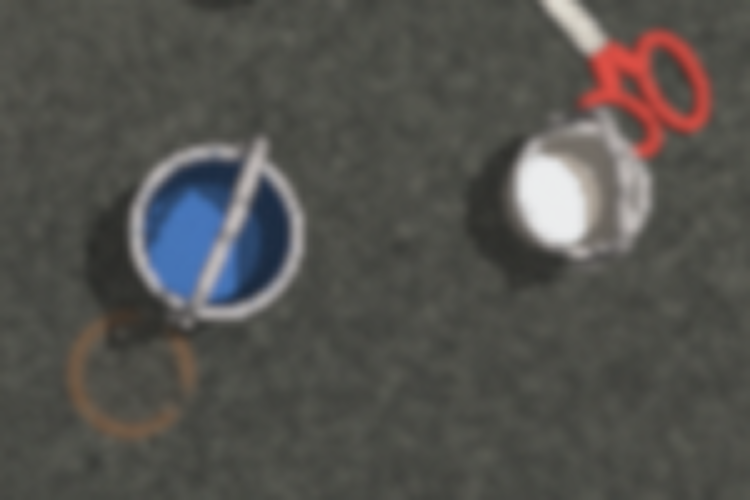

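```bash
python3 -m inch '[[[46,-39,-3],[0,0,0],0],[[47,-39,-3],[0,0,0],0],[[47,-39,-3],[0,0,0],0],[[47,-39,-3],[0,0,0],0],[[47,-39,-2],[0,0,0],0],[[47,-39,-2],[0,0,0],0],[[47,-39,-2],[0,0,0],0],[[47,-39,-2],[0,0,0],0],[[47,-40,0],[0,0,0],0],[[45,-40,0],[0,0,0],0]]'; python3 -m inch '[[[0,0,0],[0,0,9],0],[[0,0,0],[0,0,9],0],[[0,0,0],[0,0,9],0],[[0,0,0],[0,0,9],0],[[0,0,0],[0,0,0],0]]'
python3 - <<'E'
from h import *
p,r,s=st();print(s['clock'],p,r.as_matrix(),s['joint_positions'])
save('wrist','w1');print(eyes.calibration('wrist'))
print(nets.spot_point('wrist','large_pail_crown'))
print(nets.spot_point('wrist','large_pail'))
E
```

```text
clock: 2.35
eef_pos: [0.5226, -0.1601, 0.2518]
tcp_rot: [3.117, 0.382, 0.001]
ft_force: [1.3, -0.5, -0.4]
finger_gap: 0.085
grip_force: 0.0
clock: 2.98
eef_pos: [0.5215, -0.1618, 0.2514]
tcp_rot: [3.084, -0.597, 0.0]
ft_force: [-0.2, -0.2, 0.8]
finger_gap: 0.0852
grip_force: 0.0
2.975 [ 0.5215 -0.1618  0.2514] [[ 0.9277 -0.3734  0.0002]
 [-0.3734 -0.9277 -0.0001]
 [ 0.0002 -0.     -1.    ]] [-0.4867 -0.0144  1.8735  0.      1.2823  1.4667]
{'K': array([[326.8764,   0.    , 324.6306],
       [  0.    , 326.8764, 198.1752],
       [  0.    ,   0.    ,   1.    ]]), 'k1': 0.013949397560717001, 'mount': array([[ 0.0005, -0.9608, -0.2772,  0.0711],
       [ 1.    ,  0.0002,  0.001 ,  0.0006],
       [-0.0009, -0.2772,  0.9608, -0.1423],
       [ 0.    ,  0.    ,  0.    ,  1.    ]])}
[{'at': [0.5488, -0.1755, 0.1589], 'confidence': 0.9}]
[{'at': [0.5467, -0.1718, 0.0017], 'confidence': 0.92}]
```

View pics/w1.png

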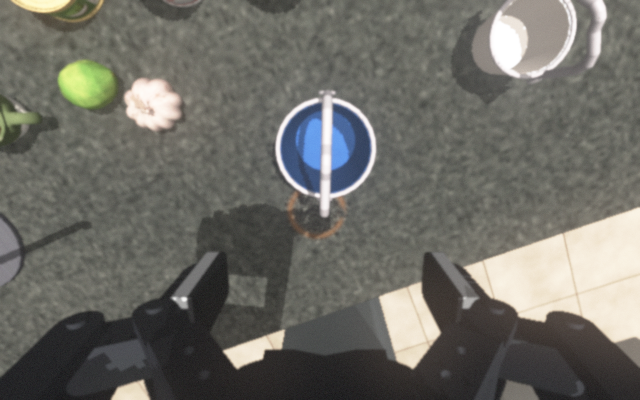

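```bash
python3 -m inch '[[[0,1,42],[0,0,0],0],[[0,0,42],[0,0,0],0],[[0,0,43],[0,0,0],0],[[0,0,0],[0,0,0],0.5],[[0,0,0],[0,0,0],1],[[0,0,0],[0,0,0],1],[[0,0,0],[0,0,0],1],[[0,0,0],[0,0,0],1]]'
```

```text
clock: 4.12
eef_pos: [0.5218, -0.163, 0.126]
tcp_rot: [3.083, -0.6, 0.003]
ft_force: [-0.4, 1.2, 4.8]
finger_gap: 0.0058
grip_force: 58.6
```

```bash
python3 -m inch '[[[0,0,-15],[0,0,0],1],[[0,0,-23],[0,0,0],1],[[0,0,-23],[0,0,0],1],[[0,0,-23],[0,0,0],1],[[0,0,-23],[0,0,0],1],[[0,0,-23],[0,0,0],1],[[0,0,-24],[0,0,0],1],[[0,0,0],[0,0,0],1]]'
python3 - <<'E'
from h import *
a=save('wrist','w2');p,r,s=st();print(p,r.as_matrix())
b=save('side','s2')
print(nets.spot_point('wrist','large_pail_crown'),nets.spot_point('wrist','large_pail'))
print(nets.spot_point('side','large_pail_crown'),nets.spot_point('side','large_pail'),nets.spot_point('side','hook_end'),nets.spot_point('side','hook_root'))
cv2.imwrite('pics/c2.png',np.vstack([a,b])[:,:,::-1][:, ::1][0:800:1][::1] if 0 else cv2.resize(np.vstack([a,b])[:,:,::-1],None,fx=.75,fy=.75))
E
```

```text
clock: 5.12
eef_pos: [0.5221, -0.1633, 0.2812]
tcp_rot: [3.082, -0.6, 0.008]
ft_force: [0.7, -0.5, -1.3]
finger_gap: 0.0055
grip_force: 58.5
[ 0.5213 -0.1629  0.2792] [[ 0.927  -0.3752  0.0016]
 [-0.3752 -0.927  -0.0009]
 [ 0.0018  0.0002 -1.    ]]
[{'at': [0.548, -0.1781, 0.3145], 'confidence': 0.83}] [{'at': [0.5469, -0.1759, 0.1541], 'confidence': 0.55}]
[{'at': [0.5448, -0.1771, 0.3109], 'confidence': 0.7}] [{'at': [0.5452, -0.1732, 0.1494], 'confidence': 0.83}] [{'at': [0.6006, 0.0845, 0.2583], 'confidence': 0.84}] [{'at': [0.5961, 0.2806, 0.2557], 'confidence': 0.83}]
```

View pics/c2.png

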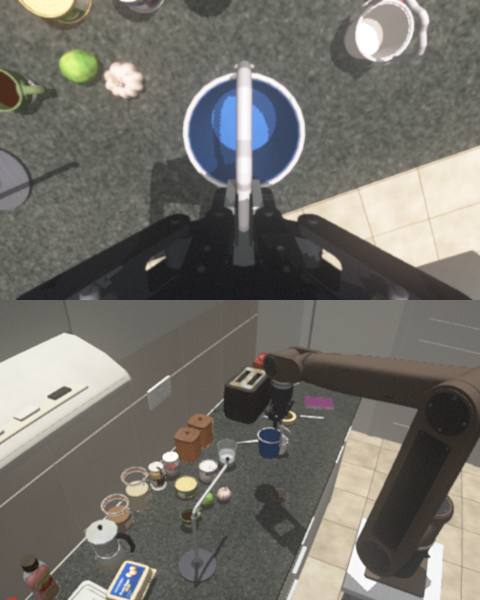

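```bash
python3 -m inch '[[[0,0,0],[0,0,-6],1],[[0,0,0],[0,0,-6],1],[[0,0,0],[0,0,-6],1],[[0,0,0],[0,0,-5.5],1],[[10,-30,0],[0,0,0],1],[[12,-35,0],[0,0,0],1],[[12,-35,0],[0,0,0],1],[[12,-35,0],[0,0,0],1],[[10,-33,0],[0,0,0],1],[[0,0,0],[0,0,0],1]]'
python3 - <<'E'
from h import *
a=save('wrist','w3');p,r,s=st();print(p,r.as_matrix())
for t in('large_pail_crown','large_pail','hook_end'):print('w',nets.spot_point('wrist',t))
b=save('side','s3')
for t in('large_pail_crown','large_pail','hook_end'):print('s',nets.spot_point('side',t))
save('top','t3')
for t in('large_pail_crown','hook_end','hook_root'):print('t',nets.spot_point('top',t))
cv2.imwrite('pics/c3.png',np.hstack([a[100:,150:490],b[100:,150:490]])[:,:,::-1])
E
```

```text
clock: 6.78
eef_pos: [0.5729, 0.0086, 0.2778]
tcp_rot: [-3.141, -0.046, 0.001]
ft_force: [0.5, -0.4, -2.0]
finger_gap: 0.0055
grip_force: 58.6
[0.5727 0.0073 0.2778] [[ 0.9996  0.0278 -0.0011]
 [ 0.0278 -0.9996 -0.0005]
 [-0.0011  0.0005 -1.    ]]
w [{'at': [0.5979, 0.0099, 0.3081], 'confidence': 0.6}]
w [{'at': [0.5958, 0.0099, 0.1506], 'confidence': 0.63}]
w [{'at': [0.5984, 0.0819, 0.256], 'confidence': 0.69}]
s [{'at': [0.6034, 0.0044, 0.3061], 'confidence': 0.71}]
s [{'at': [0.5942, 0.0066, 0.1506], 'confidence': 0.64}]
s [{'at': [0.6003, 0.0864, 0.2587], 'confidence': 0.89}]
t []
t [{'at': [0.5706, -0.3887, 0.1344], 'confidence': 0.31}]
t [{'at': [0.5944, 0.2791, 0.2573], 'confidence': 0.63}]
```

View pics/c3.png

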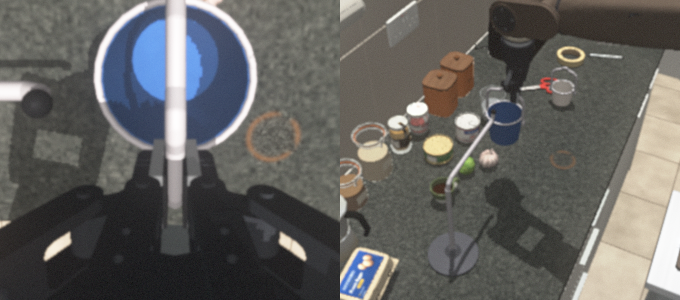

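```bash
cat >> h.py <<'E'
def wray(u,v,z,p,r):
    c=eyes.calibration('wrist');K=np.array(c['K']);M=np.array(c['mount'])
    q=cv2.undistortPoints(np.array([[[u,v]]],float),K,np.array([c['k1'],0,0,0.]))[0,0]
    o=r.apply(M[:3,3])+p; d=r.apply(M[:3,:3]@np.array([q[0],q[1],1]))
    return o+d*(z-o[2])/d[2]
E
python3 - <<'E'
from h import *
p,r,s=st()
print('bar',wray(155,191,.265,p,r),'ball',wray(187,202,.279,p,r))
im=cv2.imread('pics/w3.png')[60:300,60:400];cv2.imwrite('pics/c4.png',cv2.resize(im,None,fx=2.2,fy=2.2))
# predicted crown pixel for tool x offset .03 &.032
c=eyes.calibration('wrist');K=np.array(c['K']);M=np.array(c['mount'])
for x in(.024,.028,.032,.036):
    q=np.linalg.inv(M)@[x,0,-(.306-p[2]),1]; print(x,(K@(q[:3]/q[2]))[:2])
E
```

```text
bar [0.6002 0.0892 0.265 ] ball [0.5993 0.0681 0.279 ]
0.024 [322.2688 232.9927]
0.028 [322.2526 223.015 ]
0.032 [322.2362 212.854 ]
0.036 [322.2195 202.5047]
```

View pics/c4.png

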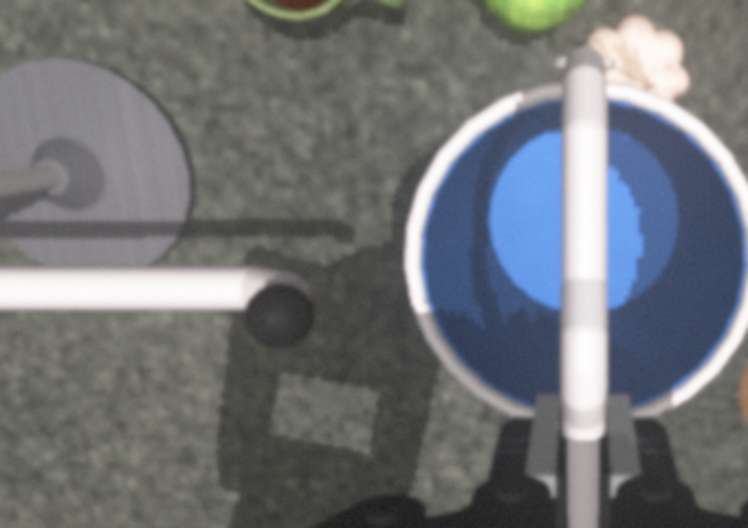

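Run:
```python
from h import *
p,r,s=st()
for yc,z in((50,.294),(122,.310),(122,.297),(278,.310),(278,.297),(330,.297),(330,.31),(440,.297)):
    print(yc,z,r.inv().apply(wray(327,60+yc/2.2,z,p,r)-p)*1000)
```

```text
50 0.294 [ 78.0944   1.7389 -15.5944]
122 0.31 [ 67.0564   1.6421 -31.5958]
122 0.297 [ 66.6192   1.7449 -18.5959]
278 0.31 [ 43.0937   1.7029 -31.5988]
278 0.297 [ 39.8415   1.8129 -18.5992]
330 0.297 [ 30.1529   1.8372 -18.6004]
330 0.31 [ 34.4237   1.7247 -31.5999]
440 0.297 [  8.261    1.8918 -18.6031]
```

```bash
python3 -m inch '[[[-3,0,-8],[0,0,0],1],[[0,-24,0],[0,0,0],1],[[0,-24,0],[0,0,0],1],[[0,-24,0],[0,0,0],1],[[0,-24,0],[0,0,0],1],[[0,-24,0],[0,0,0],1],[[0,0,0],[0,0,0],1]]'
python3 - <<'E'
from h import *
a=save('wrist','w5');p,r,s=st();print(p,r.as_matrix(),s['ft_force'])
b=save('side','s5')
cv2.imwrite('pics/c5.png',np.hstack([a[:,60:460],b[100:500,150:490]if 0 else cv2.resize(b[130:330,200:400],(400,400))])[:,:,::-1])
E
```

```text
clock: 8.25
eef_pos: [0.5666, 0.1277, 0.287]
tcp_rot: [-3.141, -0.044, -0.001]
ft_force: [0.0, 0.0, -2.5]
finger_gap: 0.006
grip_force: 58.6
[0.5667 0.1267 0.2869] [[ 0.9996  0.0271  0.0007]
 [ 0.0271 -0.9996 -0.0006]
 [ 0.0007  0.0006 -1.    ]] [-0.0588 -0.2266 -1.8321]
```

View pics/c5.png

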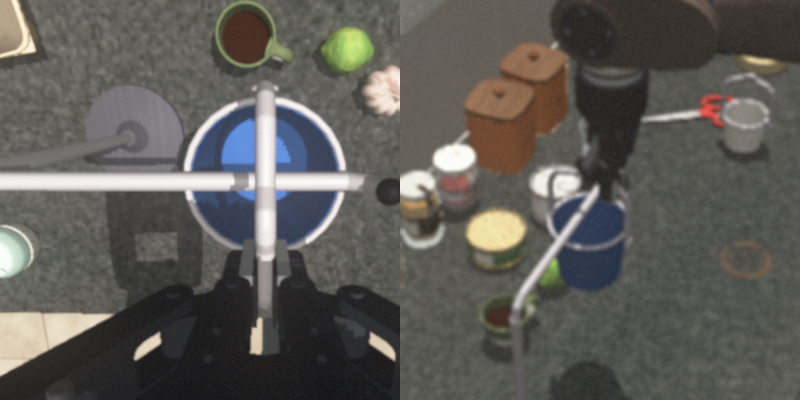

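Run:
```python
from h import *
p,r,s=st()
for u in(80,400):
    w=wray(u,181.5,.265,p,r);print(w,r.inv().apply(w-p)*1000)
print(wray(325,184,.316,p,r),[r.inv().apply(wray(325,v,z,p,r)-p)*1000 for v,z in((188,.319),(210,.319),(92,.30))])
```

```text
[0.5958 0.2509 0.265 ] [  32.2293 -123.9107   21.7103]
[0.6001 0.0873 0.265 ] [32.3124 39.7142 21.8218]
[0.6101 0.1263 0.316 ] [array([ 42.6575,   1.0048, -32.1994]), array([ 34.621 ,   1.0113, -32.2034]), array([ 74.9561,   1.0154, -13.1831])]
```

```bash
python3 -m inch '[[[0,-24,0],[0,0,0],1],[[0,-24,0],[0,0,0],1],[[0,-24,0],[0,0,0],1],[[0,-23,0],[0,0,0],1],[[0,0,20],[0,0,0],1],[[0,0,15],[0,0,0],1],[[0,0,6],[0,0,0],1],[[0,0,3],[0,0,0],1],[[0,0,0],[0,0,0],1]]'
```

```text
clock: 9.48
eef_pos: [0.5645, 0.221, 0.2425]
tcp_rot: [-3.141, -0.039, -0.0]
ft_force: [0.4, 0.1, -1.9]
finger_gap: 0.0059
grip_force: 58.7
```

```bash
python3 -m inch '[[[0,0,2],[0,0,0],1],[[0,0,0],[0,0,0],1]]'
python3 - <<'E'
from h import *
b=save('wrist','w6')
print(nets.spot_point('wrist','large_pail_crown'));save('side','s6');print(nets.spot_point('side','large_pail_crown'),nets.spot_point('side','large_pail'))
E
```

```text
clock: 9.72
eef_pos: [0.565, 0.2214, 0.2412]
tcp_rot: [-3.141, -0.04, -0.004]
ft_force: [0.7, -0.3, -0.3]
finger_gap: 0.0061
grip_force: 58.8
[{'at': [0.591, 0.2216, 0.2712], 'confidence': 0.59}]
[{'at': [0.5904, 0.2161, 0.2728], 'confidence': 0.86}] [{'at': [0.5914, 0.223, 0.1144], 'confidence': 0.94}]
```

```bash
python3 -m inch '[[[0,0,1],[0,0,0],1],[[0,0,0],[0,0,0],0.85],[[0,0,0],[0,0,0],0.7],[[0,0,0],[0,0,0],0.5],[[0,0,0],[0,0,0],0.4],[[0,0,-15],[0,0,0],0.4],[[0,0,-35],[0,0,0],0.4],[[0,0,-40],[0,0,0],0.4],[[0,0,-40],[0,0,0],0.4],[[0,0,0],[0,0,0],0]]'
python3 - <<'E'
from h import *
a=save('wrist','w7');p,r,s=st();print(p)
print(nets.spot_point('wrist','large_pail_crown'))
b=save('side','s7');print(nets.spot_point('side','large_pail_crown'),nets.spot_point('side','large_pail'))
print(nets.spot_point('wrist','small_pail_crown'))
cv2.imwrite('pics/c7.png',np.hstack([a[:,60:460],cv2.resize(b[150:350,180:380],(400,400))])[:,:,::-1])
E
```

```text
clock: 11.22
eef_pos: [0.5658, 0.2218, 0.376]
tcp_rot: [-3.139, -0.04, -0.016]
ft_force: [-1.1, 0.4, 0.3]
finger_gap: 0.0683
grip_force: 0.0
[0.565  0.2216 0.3728]
[{'at': [0.5957, 0.2225, 0.2714], 'confidence': 0.61}, {'at': [0.5939, 0.2755, 0.2609], 'confidence': 0.34}]
[{'at': [0.5971, 0.217, 0.2683], 'confidence': 0.63}] [{'at': [0.5933, 0.2186, 0.1127], 'confidence': 0.74}]
[{'at': [0.5949, 0.2201, 0.2709], 'confidence': 0.52}]
```

View pics/c7.png

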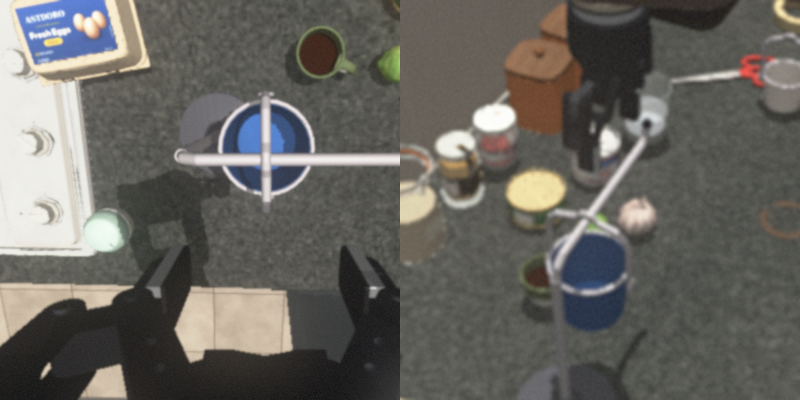

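```bash
python3 -m inch '[[[-4,60,0],[0,0,0],0],[[-4,60,0],[0,0,0],0],[[-4,60,0],[0,0,0],0],[[-4,61,10],[0,0,0],0],[[-4,61,15],[0,0,0],0],[[-4,61,15],[0,0,0],0],[[-4,60,15],[0,0,0],0],[[-4,60,15],[0,0,0],0],[[-2,60,15],[0,0,0],0],[[-2,60,15],[0,0,0],0]]';python3 -m inch '[[[0,0,0],[0,0,0],0],[[0,0,0],[0,0,0],0]]'
python3 - <<'E'
from h import *
a=save('wrist','w8');p,r,s=st();print(p,r.as_matrix())
for t in('small_pail_crown','small_pail'):
  w=nets.spot_point('wrist',t);print(w);print([r.inv().apply(np.array(d['at'])-p)*1000 for d in w])
cv2.imwrite('pics/c8.png',cv2.resize(a[0:260,200:520],None,fx=2.3,fy=2.3)[:,:,::-1])
E
```

```text
clock: 12.78
eef_pos: [0.5432, -0.3831, 0.2678]
tcp_rot: [-3.14, -0.04, 0.002]
ft_force: [-0.2, 0.4, 0.2]
finger_gap: 0.0851
grip_force: 0.0
clock: 13.02
eef_pos: [0.5435, -0.381, 0.2684]
tcp_rot: [-3.139, -0.039, 0.002]
ft_force: [0.0, -0.3, 1.4]
finger_gap: 0.0856
grip_force: 0.0
[ 0.544  -0.3804  0.2693] [[ 0.9997  0.0263 -0.0003]
 [ 0.0263 -0.9997  0.0009]
 [-0.0003 -0.0009 -1.    ]]
[{'at': [0.5734, -0.3895, 0.1362], 'confidence': 0.69}, {'at': [0.5744, -0.39, -0.0042], 'confidence': 0.33}]
[array([ 29.2314,   9.9587, 133.1165]), array([ 30.2587,  10.612 , 273.5156])]
[{'at': [0.5712, -0.3878, -0.0009], 'confidence': 0.7}]
[array([ 27.1167,   8.3255, 270.2186])]
```

View pics/c8.png

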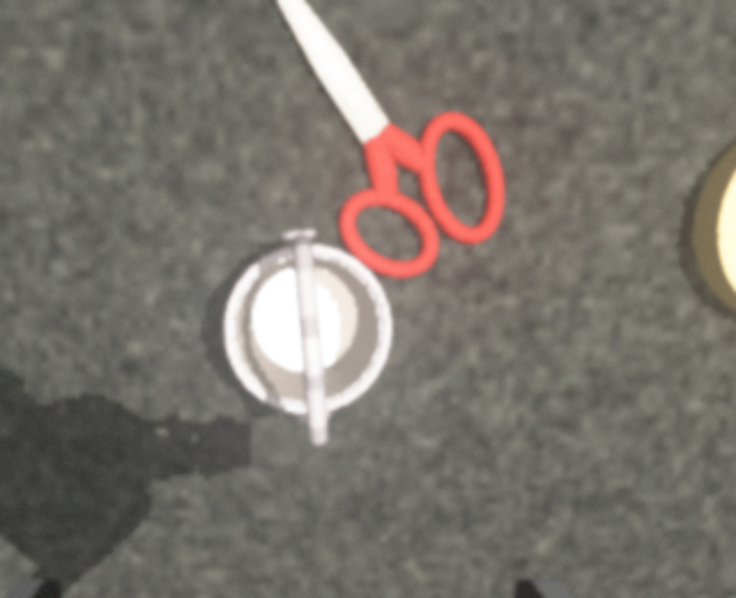

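Run:
```python
from h import *
p,r,s=st()
P=lambda u,v,z:r.inv().apply(wray(200+u/2.3,v/2.3,z,p,r)-p)*1000
print('near',P(318,440,.117),'far',P(302,245,.117))
for v in(315,335,380,395):print(v,P(310+(v-330)*.085,v,.136),P(310+(v-330)*.085,v,.125))
```

```text
near [ -7.932   13.8156 153.3271] far [ 68.3594   6.8314 153.3821]
315 [ 44.0802   9.0375 134.3646] [ 43.0187   9.3664 145.3639]
335 [ 36.8616   9.7228 134.3594] [ 35.5131  10.0789 145.3585]
380 [ 20.218   11.302  134.3474] [ 18.2076  11.7209 145.3461]
395 [ 14.5433  11.8401 134.3433] [ 12.3073  12.2804 145.3418]
```

```bash
python3 -m inch '[[[5,12.5,0],[0,0,0],0],[[0,0,40],[0,0,-5],0],[[0,0,45],[0,0,0],0],[[0,0,45],[0,0,0],0],[[0,0,35],[0,0,0],0],[[0,0,0],[0,0,0],0.5],[[0,0,0],[0,0,0],1],[[0,0,0],[0,0,0],1],[[0,0,0],[0,0,0],1],[[0,0,0],[0,0,0],1]]'; python3 -m inch '[[[0,0,-15],[0,0,0],1],[[0,0,-30],[0,0,0],1],[[0,0,-30],[0,0,0],1],[[0,0,-30],[0,0,0],1],[[0,0,-30],[0,0,0],1],[[0,0,-30],[0,0,0],1],[[0,0,-17],[0,0,0],1],[[0,0,0],[0,0,0],1]]'
python3 - <<'E'
from h import *
a=save('wrist','w9');p,r,s=st();print(p,r.as_matrix())
for t in('small_pail_crown','small_pail'):
  w=nets.spot_point('wrist',t);print(w);print([r.inv().apply(np.array(d['at'])-p)*1000 for d in w])
E
```

```text
clock: 14.42
eef_pos: [0.5498, -0.3942, 0.1064]
tcp_rot: [3.135, 0.177, 0.003]
ft_force: [-0.9, 0.9, 4.7]
finger_gap: 0.0058
grip_force: 58.6
clock: 15.42
eef_pos: [0.5495, -0.3942, 0.2883]
tcp_rot: [3.134, 0.177, 0.003]
ft_force: [-0.2, 0.4, -2.0]
finger_gap: 0.0058
grip_force: 58.8
[ 0.549  -0.3937  0.2863] [[ 0.9936  0.1126 -0.0001]
 [ 0.1126 -0.9936  0.    ]
 [-0.0001 -0.     -1.    ]]
[{'at': [0.5751, -0.3892, 0.3173], 'confidence': 0.73}]
[array([ 26.4239,  -1.5824, -30.9547])]
[{'at': [0.5725, -0.3885, 0.1815], 'confidence': 0.85}]
[array([ 23.9307,  -2.5661, 104.8455])]
```

```bash
python3 -m inch '[[[0,0,0],[0,0,5],1],[[5,-40,0],[0,0,0],1],[[5,-52,0],[0,0,0],1],[[5,-52,0],[0,0,0],1],[[5,-52,0],[0,0,0],1],[[5,-52,0],[0,0,0],1],[[5,-52,0],[0,0,0],1],[[5,-52,0],[0,0,0],1],[[3,-40,0],[0,0,0],1],[[0,0,0],[0,0,0],1]]'
python3 - <<'E'
from h import *
a=save('wrist','w10');p,r,s=st();print(p,r.as_matrix())
for t in('small_pail_crown','hook_end','large_pail_crown'):
  w=nets.spot_point('wrist',t);print(t,w);print([r.inv().apply(np.array(d['at'])-p)*1000 for d in w])
for m in nets.silhouettes('wrist','stand')[:1]:
  px=m['pixels']
  for u in(100,140,170,190,200):
    v=np.nonzero(px[:,u])[0];print(u,v.min() if len(v) else None,v.max() if len(v) else None,len(v))
save('side','s10');print(nets.spot_point('side','small_pail_crown'),nets.spot_point('side','hook_end'))
E
```

```text
clock: 16.82
eef_pos: [0.5762, 0.0019, 0.2847]
tcp_rot: [-3.14, -0.047, 0.005]
ft_force: [0.1, -1.3, -1.4]
finger_gap: 0.0059
grip_force: 58.7
[0.5764 0.0002 0.2849] [[ 0.9996  0.0282 -0.0028]
 [ 0.0282 -0.9996 -0.0001]
 [-0.0028 -0.     -1.    ]]
small_pail_crown [{'at': [0.6009, 0.0027, 0.3122], 'confidence': 0.59}]
[array([ 24.4954,  -1.8194, -27.4069])]
hook_end [{'at': [0.5996, 0.0817, 0.2606], 'confidence': 0.65}]
[array([ 25.5673, -80.8232,  24.1925])]
large_pail_crown []
[]
100 90 202 45
140 122 202 66
170 184 216 33
190 190 215 26
200 None None 0
[{'at': [0.5979, -0.0013, 0.3184], 'confidence': 0.77}, {'at': [0.6048, 0.0869, 0.2578], 'confidence': 0.67}] [{'at': [0.6002, 0.0855, 0.255], 'confidence': 0.9}]
```

```bash
python3 -m inch '[[[0,0,-2],[0,0,0],1],[[0,-24,0],[0,0,0],1],[[0,-24,0],[0,0,0],1],[[0,-24,0],[0,0,0],1],[[0,-24,0],[0,0,0],1],[[0,-24,0],[0,0,0],1],[[0,0,0],[0,0,0],1]]'
python3 - <<'E'
from h import *
a=save('wrist','w11');p,r,s=st();print(p,r.as_matrix())
for t in('small_pail_crown','hook_end','large_pail_crown'):
  w=nets.spot_point('wrist',t);print(t,[(d['confidence'],r.inv().apply(np.array(d['at'])-p)*1000) for d in w])
for t in('stand',):
  px=nets.silhouettes('wrist',t)[0]['pixels']
  for u in(230,260,280,300,350,370,400):
    v=np.nonzero(px[:,u])[0]
    if len(v):print(u,v.min(),v.max(),len(v),r.inv().apply(wray(u,(v.min()+v.max())/2,.265,p,r)-p)*1000)
save('side','s11')
for t in('small_pail_crown','small_pail','large_pail_crown','hook_end'):print(t,[(d['confidence'],np.array(d['at'])) for d in nets.spot_point('side',t)])
E
```

```text
clock: 18.1
eef_pos: [0.5739, 0.12, 0.2888]
tcp_rot: [-3.141, -0.044, -0.001]
ft_force: [-0.2, -0.6, -1.7]
finger_gap: 0.0059
grip_force: 58.8
[0.574  0.1191 0.2887] [[ 0.9996  0.0268  0.0003]
 [ 0.0268 -0.9996 -0.0006]
 [ 0.0003  0.0006 -1.    ]]
small_pail_crown [(0.59, array([ 23.431 ,   1.751 , -26.3879]))]
hook_end [(0.89, array([25.3435, 34.3789, 30.4328])), (0.66, array([ 24.4282, -99.486 ,  18.2494]))]
large_pail_crown [(0.73, array([  23.1743, -101.2199,   17.748 ])), (0.51, array([  22.1282, -104.8473,  177.4455]))]
230 183 202 20 [ 25.9238 -48.75    23.6813]
260 184 203 20 [ 25.3827 -33.0548  23.6909]
280 184 202 19 [ 25.6569 -22.5358  23.6975]
300 184 202 19 [ 25.6584 -12.0224  23.7041]
350 184 202 19 [25.6609 14.2804 23.7204]
370 183 202 20 [25.9338 24.79   23.727 ]
400 185 204 20 [24.8432 40.6225 23.7366]
small_pail_crown [(0.26, array([ 0.7747, -0.0936, -0.0027]))]
small_pail [(0.24, array([0.6032, 0.084 , 0.2582]))]
large_pail_crown [(0.64, array([0.5961, 0.2179, 0.268 ]))]
hook_end [(0.95, array([0.5992, 0.0858, 0.2555])), (0.65, array([0.5946, 0.222 , 0.1082]))]
```

```bash
python3 -m inch '[[[0,0,20],[0,0,0],1],[[0,0,16],[0,0,0],1],[[0,0,6],[0,0,0],1],[[0,0,4],[0,0,0],1],[[0,0,2],[0,0,0],1],[[0,0,0],[0,0,0],1]]'
```

```text
clock: 19.35
eef_pos: [0.5743, 0.1191, 0.2413]
tcp_rot: [-3.141, -0.04, -0.002]
ft_force: [-0.5, -0.2, -0.8]
finger_gap: 0.006
grip_force: 58.9
```

```bash
python3 -m inch '[[[0,0,1],[0,0,0],1],[[0,0,0],[0,0,0],0.85],[[0,0,0],[0,0,0],0.7],[[0,0,0],[0,0,0],0.5],[[0,0,0],[0,0,0],0.4],[[0,0,-15],[0,0,0],0.4],[[0,0,-35],[0,0,0],0.4],[[0,0,-40],[0,0,0],0.4],[[0,0,-40],[0,0,0],0.4],[[0,0,0],[0,0,0],0.4]]'; python3 -m inch '[[[0,0,-20],[0,0,0],0],[[0,0,0],[0,0,0],0],[[0,0,0],[0,0,0],0],[[0,0,0],[0,0,0],0],[[0,0,0],[0,0,0],0],[[0,0,0],[0,0,0],0],[[0,0,0],[0,0,0],0],[[0,0,0],[0,0,0],0],[[0,0,0],[0,0,0],0],[[0,0,0],[0,0,0],0]]'
python3 - <<'E'
from h import *
a=save('wrist','w12');p,r,s=st();print(p)
for t in('small_pail_crown','small_pail','hook_end','large_pail_crown'):
  print(t,[(d['confidence'],np.array(d['at'])) for d in nets.spot_point('wrist',t)])
b=save('side','s12')
cv2.imwrite('pics/c12.png',np.hstack([a[:,60:460],cv2.resize(b[150:350,180:380],(400,400))])[:,:,::-1])
E
```

```text
clock: 20.6
eef_pos: [0.5756, 0.1191, 0.3759]
tcp_rot: [-3.141, -0.04, -0.016]
ft_force: [-0.3, -0.1, -0.3]
finger_gap: 0.0514
grip_force: 0.0
clock: 21.85
eef_pos: [0.574, 0.119, 0.3896]
tcp_rot: [-3.141, -0.04, -0.0]
ft_force: [0.5, 0.1, 0.5]
finger_gap: 0.0853
grip_force: 0.0
[0.574  0.119  0.3896]
small_pail_crown [(0.72, array([0.6004, 0.1201, 0.2695]))]
small_pail [(0.56, array([0.5999, 0.1192, 0.1321]))]
hook_end [(0.88, array([0.6013, 0.0838, 0.2615])), (0.34, array([0.7028, 0.1439, 0.0022]))]
large_pail_crown [(0.66, array([0.5956, 0.2195, 0.2681]))]
```

View pics/c12.png

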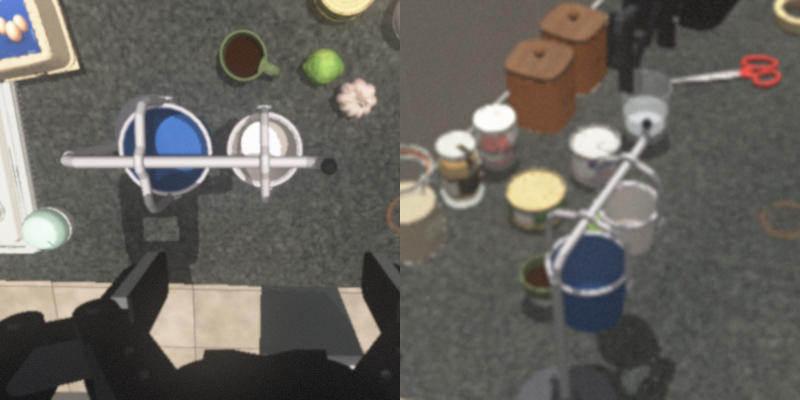

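Both pails hang by their handle middles on the straight arm: blue at crop (165,150), white at (265,148). There is a gap between them, and the gripper is clear. I'll let any swing settle and check for motion before handing in.

```bash
for i in 1 2 3; do python3 -m inch '[[[0,0,0],[0,0,0],0],[[0,0,0],[0,0,0],0],[[0,0,0],[0,0,0],0],[[0,0,0],[0,0,0],0],[[0,0,0],[0,0,0],0],[[0,0,0],[0,0,0],0],[[0,0,0],[0,0,0],0],[[0,0,0],[0,0,0],0],[[0,0,0],[0,0,0],0],[[0,0,0],[0,0,0],0]]' >/dev/null; done
python3 - <<'E'
from h import *
f=[eyes.grab_frame('side').astype(int)[150:350,180:380] for _ in range(6)]
d=[int((abs(cv2.GaussianBlur(x.astype('f4'),(5,5),0)-cv2.GaussianBlur(f[0].astype('f4'),(5,5),0)).max(2)>12).sum()) for x in f[1:]]
print(d)
if max(d)<30: print(workorder.hand_in())
E
```

```text
[0, 0, 0, 0, 0]
the job is handed in; nothing more can be done
None
```

Both pails are hanging still on the hook's straight arm, the large blue one first at the back and the small white one in front, with their crowns about 100 mm apart; the gripper is clear, nothing else was touched as far as forces and pictures show, and the job is handed in at about 26 s.

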